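# Release the eccentric lock and send the sample tray home

### The job

The sample dock's white tray is locked out by a brass eccentric cam. Gently push the cam's red handle pin round with a fingertip until the cam's low side (white dot) faces the tray squarely, and only then push the tray's blue back plate forward until the tray is fully home against its end stops. Only push, without gripping: leave the two sample bottles standing in their wells, do not shove the tray against the cam, leave everything else on the bench where it is, and finish with the hand clear.

Things in the scene. Friction and masses are not known exactly. Their poses are not given: they have to be found in the camera images.
- dock: Aluminium base plate of the sample dock, fixed to the bench, 310 x 170 x 12 mm. Origin: centre of its underside, on the bench. Its +x axis is forward, the way the tray travels (roughly to the robot's left), +z up, +y to the left of forward. Two steel rails (top 26 mm above the bench) run along x at y = -49 and +49 mm from x = -143 to +33 mm; two small black end stops stand at x = 38 mm, y = -36 and +36 mm (top 28 mm above the bench).
- cam_axis (a point): Point on the cam's vertical turning axis, 36 mm above the bench, at x = 75 mm, y = 0 in the dock frame. The cam is a brass disc 68 mm across, its top 33 mm above the bench, set 15 mm off this axis, so its edge is 19 mm from the axis at its low side (by the 9 mm white dot on top, 13.5 mm from the axis) and 49 mm at its high side. A hub 16 mm across rises to 45 mm above the bench.
- cam (a joint): Angle of the cam, rad, range -0.7 to 2.7, counter-clockwise from above positive. At 0 the low side faces the tray squarely (dock -x). It starts between 1.4 and 2.5, so it must be turned clockwise seen from above. There is no stop or detent at 0; friction of about 0.3 N m (5 N at the pin) holds it where it is left. Beyond about 0.45 rad either side of 0 the cam keeps the tray from getting home.
- handle_pin (a point): Centre of the top of the red upright handle pin, 14 mm diameter, 82 mm above the bench, standing on a dark steel arm 14 mm wide (47 mm above the bench at its top) that turns with the cam. The pin is 60 mm from the cam axis; seen from above, it stands at angle (joint cam - 1.40 rad) from the dock's +x axis, counter-clockwise positive. Free height of the pin to push on: 47 to 82 mm above the bench.
- tray (a joint): Travel of the tray, m: 0 drawn fully back (the start), 0.060 fully home on the end stops. It slides along the dock's +x with about 2 N of friction and stays where it is left. The steel nose in front of the tray (44 mm wide) is 80.5 mm from the cam axis at 0 and 20.5 mm at 0.060.
- push_face (a point): Centre in width of the rear (dock -x) face of the tray's blue back plate, 52 mm above the bench. The plate is 84 mm wide (dock y), 8 mm thick, from 14 to 68 mm above the bench; push it toward dock +x. Behind it the dock's base plate (12 mm high) runs on for 47 mm, between the rails, when the tray is drawn back. The white tray block ahead of the plate is 74 mm long and 84 mm wide, its top 38 mm above the bench.
- well_a (a point): Centre of the floor of the tray's well on the dock -y side, 22 mm above the bench, 16 mm deep, 29 mm across.
- well_b (a point): The same for the well on the dock +y side.
- sample_a: Loose amber sample bottle with blue cap, 25 mm diameter, 48 mm tall, about 30 g, standing in well_a. Origin: centre of its underside; z is its long axis. It rides with the tray and must stay seated.
- sample_b: The same, standing in well_b.
- wrench: Loose steel wrench, 150 mm long, lying on the bench on the dock's -y side, origin at its middle underside, its long axis is x. Leave alone.
- beaker: Loose glass beaker, 60 mm across, 80 mm tall, on the bench on the dock's -y side; origin: centre of its underside. Leave alone.
- amber: Loose amber bottle, 72 mm diameter, 140 mm tall; origin: centre of its underside. Leave alone.
- clear: Loose clear bottle, 72 mm diameter, 140 mm tall; origin: centre of its underside. Leave alone.
- white: Loose white jar, 60 mm diameter, 100 mm tall; origin: centre of its underside. Leave alone.
- canister: Loose green canister, 60 mm diameter, 110 mm tall; origin: centre of its underside. Leave alone.

How it is judged:
On the way, in this order (a step that is already met when the one before it is completed fails the run):
1. the cam is turned to its low point (within 0.42 rad) while the tray is still drawn back (within 12 mm) (value of joint cam between -0.42 and 0.42 rad and value of joint tray below 0.012 m), for 0.2 s.
2. the tray is pushed fully home (within 3 mm of its stops) (value of joint tray above 0.057 m), for 0.2 s.
At the end, for the whole second after the job is handed in: The tray is within 3 mm of its end stops, the cam within 0.45 rad of its low point, both sample bottles stand in their wells (within 8 mm, tilted less than 0.25 rad) at rest, and the hand is clear (value of joint tray between 0.057 and 0.063 m and value of joint cam between -0.45 and 0.45 rad and distance between sample_a and well_a below 0.008 m and angle between each of sample_a, sample_b's own z axis and vertical below 0.25 rad and distance between sample_b and well_b below 0.008 m and linear speed of each of sample_a, sample_b below 0.02 m/s); the robot touches nothing.
It fails at once if the tray is pushed forward by more than 15 mm while the cam is not low (over 0.6 rad off) (value of joint tray above 0.015 m and not (value of joint cam between -0.6 and 0.6 rad)).
It fails at once if the tray is shoved against the cam with more than 12 N (contact force between tray and cam above 12 N).
It fails at once if the handle or the tray is gripped or shoved hard (over 40 N) (contact force between the fingers and cam above 40 N or contact force between the fingers and tray above 40 N).
It fails at once if a sample bottle is lifted or tipped out of its well (not (distance between sample_a and well_a below 0.012 m and distance between sample_b and well_b below 0.012 m)).
It fails at once if the wrench, the beaker, the bottles, the jar or the canister on the bench is moved over 20 mm or tipped over 0.3 rad (distance of any of wrench, beaker, amber, clear, white, canister from where it was at the start of the episode above 0.02 m or angle between any of wrench, beaker, amber, clear, white, canister's own z axis and vertical above 0.3 rad).
It also fails if it takes over 64 s, if anything falls off the work surface, if the arm or the gripper's body presses on something with over 40 N, if the wrist force passes 120 N, or if a joint passes its speed limit or range.

### The arm

A 6-joint arm with a two-finger parallel gripper is mounted at the origin on the work surface. World frame = base frame: x ahead of the robot, y to its left, z up, the work surface at z = 0. Lengths are in m, angles in rad, forces in N, time in s.
With the tool pointing down it reaches from about 0.4 to 0.825 m from the base axis. Payload 7 kg.
Tool frame: the origin (TCP) lies midway between the tips of the shut fingers; the grasp point (between the pads) lies 19 mm behind it; z points along the fingers, y is the line along which they close (so a half turn about z gives the same grasp; the last joint's range is limited). The gripper opens to 88 mm and grips with 3 to 60 N. Pads are 19 mm wide; open, the fingers measure 130 mm over their backs; the gripper's body (78 mm by 193 mm) begins 47 mm behind the grasp point.
Start: joints at [-0.942, 0.359, 0.012, 0, -1.224, -0.288], TCP at [0.226, -0.636, 0.227] pointing down, gripper open.
Joint ranges: [-3.07, 3.07], [-1.43, 2.12], [-1.02, 1.25], [-3.03, 1.67], [-3.05, -0], [-3.03, 3.03]. Speed limits (rad/s): [2.39, 2.39, 3.01, 3.14, 3.14, 3.14].

### API

Orientations are given as [roll, pitch, yaw] about the fixed x, y, z axes, in that order (R = Rz(yaw) Ry(pitch) Rx(roll)).
In Python, from station import arm, grab_frame, camera_params, spot_in gives the robot as it stands.
- The arm moves only by the shell command python3 -m jog 'ROWS' [FORCE]. ROWS is JSON, a list that holds one entry, the list of rows, each a list of 7 numbers: the shift along the tool's x, y, z in mm, then the turn, a rotation vector about the tool's x, y, z in rad, then the finger opening in mm, from 0 to 87.6. In form: [[[x, y, z, wx, wy, wz, fingers], ...]]. A call has 1 to 20 rows; each row is the pose to reach, as a shift and turn from the pose commanded when the call began, along the tool's axes at that moment; what a row does not reach only later rows make up. A row lasts 1/8 s, in which the tool goes at most 62.5 mm and 10.7 degrees, less where a joint would pass 70% of its speed; a pose out of reach is approached as far as the arm can. A call with a gripper value outside its range is refused whole. The fingers move at their own pace and stop on an object; FORCE is the grip in N (left out, the last holds). Time passes only in rows, so rows that repeat a pose let the fingers close. It gives the time, the measured TCP pose, the force, the opening and the grip force at its end, in the units of the state.
- arm.get_state(): the state, without advancing time (a new reading comes with each control period).
- grab_frame(name): name is "scene" or "side" or "wrist"; returns (picture, depth): 420x560x3 uint8, blue, green, red; 420x560 float32, m along the optical axis (not along the pixel's ray), 0 where there is no reading.
- camera_params(name): a dict with "mtx" (3x3 intrinsics, pixels), "R" (3x3) and "t" (3): a world point X has camera coordinates R X + t. Camera axes: x right, y down, z forward; pixel columns grow to the right and rows downward; lengths in m; the calibration is good to about 2 mm. A picture is of the moment at which its call begins: read the wrist's pose just before it. camera_params takes no time and is no camera call; for the wrist camera it gives the pose at the moment of the call.
- arm.job_done(): hands the job in; it is judged then, once.
Trained networks look in the newest picture that a camera, given by its name, has taken for a name from the list of things; names that differ only in an ending like _2 or _b are one class to them, and where a whole thing is asked for, a point or a joint stands for the part that bears it (a point fixed in the world has none). Each returns a list of dicts, best first, with "confidence" (0 to 1); they miss things now and then, are a little off and sometimes report something else, mostly with a low value. They report only what shows in the picture. A call takes as long as a camera call.
- spot_in(query, camera): "uv" ([column, row] in pixels, amid what is visible of it).
The state is a dict: "t": time; "q": joint angles; "qd": joint speeds; "joint_efforts": joint torques, N m; "eef_pos": TCP position; "ee_rot": TCP orientation; "force": force on the tool from outside, world axes, zero at the start; "moment": the same for the moment, N m; "width": finger opening in m; "gripper_force": force on a finger pad.
Only numpy, scipy, OpenCV 4.12 (cv2) and the standard library are available. Lean on these libraries where they do the work, as an engineer would, in place of code of your own. Each camera call takes 0.05 s, during which the arm holds its last target. There are 200 camera calls.

## Working session

There is one attempt and no reset: what is moved stays moved. The work goes in short steps, Python scripts to look and compute and a shell command to move; the robot and the scene stay as the last step left them, time stands still between calls to the robot, and variables do not carry over. Pictures are saved under pics/ and viewed, at most 10 in all, crops included, and the job is handed in when it is done.

```bash
mkdir -p pics
cat > h.py <<'E'
import numpy as np,cv2
from station import arm,grab_frame,camera_params,spot_in
def world(cam,uv,d,P=None):
    P=P or camera_params(cam);K=np.array(P["mtx"]);R=np.array(P["R"]);t=np.array(P["t"])
    c=np.linalg.inv(K)@np.array([uv[0],uv[1],1.])*d
    return R.T@(c-t)
def onplane(cam,uv,z):
    P=camera_params(cam);K=np.array(P["mtx"]);R=np.array(P["R"]);t=np.array(P["t"])
    o=-R.T@t;r=R.T@np.linalg.inv(K)@np.array([uv[0],uv[1],1.])
    return o+r*(z-o[2])/r[2]
E
python3 - <<'E'
from h import *
np.set_printoptions(precision=3,suppress=True)
s=arm.get_state();print(s['t'],s['eef_pos'],s['ee_rot'],s['width'])
ims=[]
for c in("scene","side"):
    im,d=grab_frame(c);ims.append(im);cv2.imwrite(f"pics/{c}0.png",im)
    for q in("handle_pin","push_face","cam","sample_a","wrench","beaker","dock","amber","clear","white","canister"):
        for r in spot_in(q,c)[:2]:
            u,v=map(int,np.round(r["uv"]));dd=d[v,u]
            print(c,q,round(r["confidence"],2),u,v,world(c,(u,v),dd) if dd>0 else None)
E
```

```text
0.0 [ 0.225 -0.636  0.226] [ 3.14  -0.    -2.801] 0.08765184959833616
scene handle_pin 0.59 298 182 [0.555 0.138 0.036]
scene push_face 0.92 260 199 [ 0.553 -0.006  0.067]
scene cam 0.68 299 181 [0.557 0.14  0.042]
scene sample_a 0.57 258 191 [0.519 0.01  0.055]
scene wrench 0.76 297 229 [0.672 0.046 0.   ]
scene beaker 0.57 256 244 [ 0.647 -0.088  0.015]
scene dock 0.8 284 196 [0.559 0.081 0.011]
scene dock 0.17 344 124 [0.487 0.377 0.088]
scene amber 0.75 344 123 [0.485 0.378 0.09 ]
scene clear 0.57 136 290 [ 0.611 -0.438  0.101]
scene white 0.58 131 251 [ 0.493 -0.397  0.085]
scene canister 0.58 377 146 [0.622 0.398 0.095]
side handle_pin 0.9 273 270 [0.549 0.142 0.032]
side push_face 0.82 295 244 [0.526 0.025 0.039]
side cam 0.78 274 270 [0.547 0.139 0.03 ]
side sample_a 0.57 290 234 [0.549 0.011 0.06 ]
side sample_a 0.4 299 240 [0.514 0.025 0.063]
side wrench 0.57 242 242 [0.696 0.052 0.   ]
side beaker 0.76 266 205 [ 0.664 -0.065  0.074]
side dock 0.74 279 263 [0.543 0.112 0.035]
side amber 0.89 264 343 [0.453 0.421 0.102]
side clear 0.74 329 150 [ 0.569 -0.403  0.088]
side white 0.89 356 162 [ 0.461 -0.375  0.089]
side white 0.54 293 245 [0.531 0.029 0.037]
side canister 0.69 212 334 [0.585 0.448 0.099]
```

View pics/scene0.png

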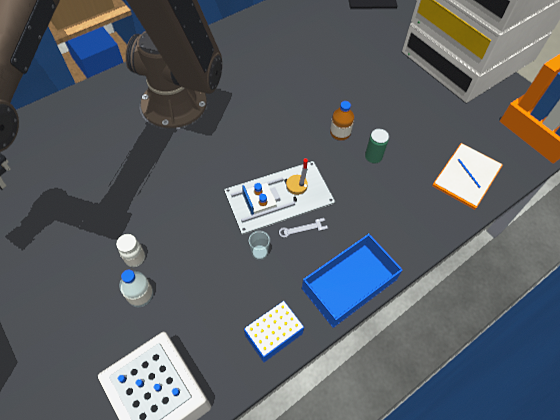

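View pics/side0.png

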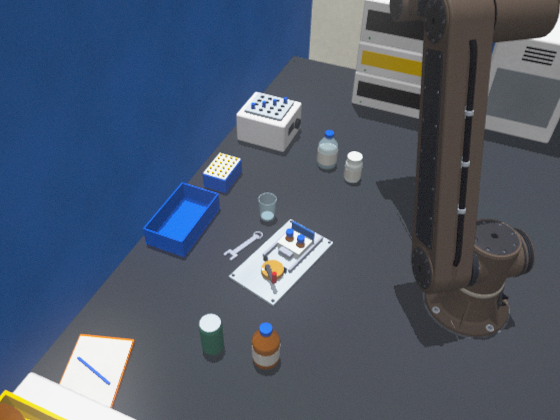

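The dock sits near (0.55, 0.08), with its forward direction roughly world +y. The cam is at scene (297,185) and the blue plate at (248,200). Next I'll bring the wrist camera over it with the fingers shut.

```bash
python3 -m jog '[[[0,0,-60,0,0,0,0],[-30,30,-120,0,0,0,0],[-70,75,-130,0,0,0,0],[-110,125,-130,0,0,0,0],[-150,170,-130,0,0,0,0],[-190,215,-130,0,0,0,0],[-230,260,-130,0,0,0,0],[-270,305,-130,0,0,0,0],[-310,350,-130,0,0,0,0],[-350,395,-130,0,0,0,0],[-390,440,-130,0,0,0,0],[-430,485,-130,0,0,0,0],[-470,525,-130,0,0,0,0],[-488,555,-130,0,0,0,0],[-488,555,-130,0,0,0,0],[-488,555,-130,0,0,0,0],[-488,555,-130,0,0,0,0]]]'
cat > look.py <<'E'
from h import *
import sys
np.set_printoptions(precision=4,suppress=True)
s=arm.get_state();print(s['t'],s['eef_pos'],s['ee_rot'],s['width'])
im,d=grab_frame("wrist");cv2.imwrite(f"pics/{sys.argv[1]}.png",im);np.save("d.npy",d)
P=camera_params("wrist");print("cam at",-np.array(P["R"]).T@np.array(P["t"]))
for q in sys.argv[2:]:
    for r in spot_in(q,"wrist")[:2]:
        u,v=map(int,np.round(r["uv"]));dd=d[v,u]
        print(q,round(r["confidence"],2),u,v,world("wrist",(u,v),dd,P))
E
python3 look.py w0 handle_pin push_face well_a well_b sample_a cam dock
```

```text
t: 3.32
eef_pos: [0.4998, 0.0492, 0.3569]
ee_rot: [3.142, 0.001, -2.802]
force: [0.3, -0.2, -0.4]
width: 0.0003
gripper_force: 0.0
3.325 [0.4998 0.0492 0.3569] [ 3.1416  0.0005 -2.8017] 0.0002717073107953803
cam at [0.4234 0.0221 0.5154]
handle_pin 0.78 323 212 [0.5505 0.137  0.0343]
push_face 0.96 243 173 [0.5339 0.0128 0.0378]
push_face 0.2 140 242 [ 0.6897 -0.1009  0.0205]
well_a 0.82 241 171 [0.532  0.0094 0.0387]
well_b 0.82 241 171 [0.532  0.0094 0.0387]
sample_a 0.73 233 184 [0.544  0.0058 0.0716]
sample_a 0.6 248 160 [0.5084 0.0142 0.0705]
cam 0.7 323 212 [0.5505 0.137  0.0343]
dock 0.65 274 180 [0.53   0.0561 0.0332]
```

View pics/w0.png

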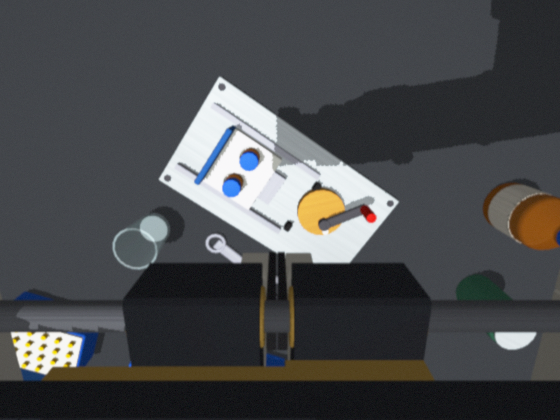

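The wrist view shows the plate's blue top edge from (234,127) to (197,182), the caps at (249,160) and (232,186), the brass cam at (322,212), its hub near (327,224), and the red pin top at (370,214). The pin lies roughly dock-forward of the axis.

Run:
```python
from h import *
np.set_printoptions(precision=4,suppress=True)
im=cv2.imread("pics/w0.png");d=np.load("d.npy");P=camera_params("wrist")
hsv=cv2.cvtColor(im,cv2.COLOR_BGR2HSV).astype(int);H,S,V=hsv[...,0],hsv[...,1],hsv[...,2]
v,u=np.mgrid[0:420,0:560]
K=np.array(P["mtx"]);R=np.array(P["R"]);t=np.array(P["t"])
C=np.stack([(u-K[0,2])/K[0,0]*d,(v-K[1,2])/K[1,1]*d,d],-1);W=(C-t)@R
box=(u>150)&(u<420)&(v>70)&(v<262)
def show(n,m): 
    p=W[m];print(n,m.sum(),p.mean(0),p.min(0),p.max(0));return p
red=box&((H<6)|(H>174))&(S>150)&(d>0)
show("red",red); show("redtop",red&(W[...,2]>.078))
pl=box&(abs(H-108)<15)&(S>120)&(W[...,2]>.060)&(d>0)
# plate only: left of line
pts=W[pl&(u<238)&((v-182)*(234-197)-(u-197)*(127-182)<370)]
print("plate",len(pts),pts.mean(0));q=pts[abs(pts[:,2]-.068)<.003]
rect=cv2.minAreaRect((q[:,:2]*1000).astype(np.float32));print(rect,cv2.boxPoints(rect))
br=box&(abs(H-20)<8)&(S>120)&(abs(W[...,2]-.033)<.004)
p=show("brass",br);print(cv2.minEnclosingCircle((p[:,:2]*1000).astype(np.float32)))
base=(u>140)&(u<420)&(v>60)&(v<262)&(abs(W[...,2]-.012)<.004)&(V>90)&(S<60)
p=show("base",base);r=cv2.minAreaRect((p[:,:2]*1000).astype(np.float32));print(r,cv2.boxPoints(r))
hub=box&(abs(W[...,2]-.046)<.0025)&(S<90)&(u>300);show("hub/arm",hub)
p=W[hub];print(p[p[:,0].argsort()][::max(1,len(p)//12)])
for z,uv in((.082,(370,214)),(.045,(325,224))):
    print(z,onplane("wrist",uv,z))
# rails
ra=box&(abs(W[...,2]-.026)<.003)&(V<200)&(S<60);print(ra.sum())
```

```text
red 141 [0.5227 0.1841 0.073 ] [0.5178 0.1805 0.0459] [0.5291 0.1923 0.084 ]
redtop 75 [0.5236 0.186  0.0818] [0.5179 0.1805 0.0783] [0.5291 0.1923 0.084 ]
plate 370 [ 0.5186 -0.0281  0.0678]
((519.7176513671875, -28.594467163085938), (7.713774681091309, 82.4345703125), 74.4538345336914) [[478.9746 -21.2634]
 [558.3933 -43.3571]
 [560.4607 -35.9255]
 [481.042  -13.8318]]
brass 1338 [0.5486 0.1301 0.0332] [0.5184 0.1016 0.029 ] [0.5847 0.1666 0.0368]
((551.7374267578125, 134.92501831054688), 33.66611862182617)
base 15007 [0.5367 0.0647 0.0122] [ 0.4256 -0.1039  0.008 ] [0.6917 0.2406 0.016 ]
((593.0927124023438, 58.8900146484375), (310.5902099609375, 266.920166015625), 75.47222137451172) [[ 424.9442  -57.9613]
 [ 683.3299 -124.9181]
 [ 761.2413  175.7414]
 [ 502.8555  242.6981]]
hub/arm 342 [0.5495 0.1594 0.0447] [0.5174 0.1355 0.0435] [0.5726 0.1877 0.0474]
[[0.5174 0.1877 0.0472]
 [0.5311 0.1733 0.0444]
 [0.5345 0.1808 0.0447]
 [0.538  0.1673 0.044 ]
 [0.5421 0.1599 0.0443]
 [0.5459 0.1567 0.0455]
 [0.5496 0.1525 0.0437]
 [0.5538 0.1526 0.0448]
 [0.5574 0.1482 0.0438]
 [0.5602 0.1567 0.0449]
 [0.5634 0.1474 0.0452]
 [0.5668 0.1382 0.0448]
 [0.5711 0.1399 0.0446]]
0.082 [0.5202 0.1839 0.082 ]
0.045 [0.563  0.1442 0.045 ]
547
```

```bash
python3 - <<'E'
from h import *
print(np.round(arm.get_state()['q'],3))
E
python3 -m jog '[[[0,0,0,0,0,-0.15,0],[0,0,0,0,0,-0.3,0],[0,0,0,0,0,-0.45,0],[0,0,0,0,0,-0.45,0]]]'
python3 - <<'E'
from h import *
print(np.round(arm.get_state()['q'],3))
E
```

```text
[ 0.491  0.009 -0.133  0.    -1.428 -1.721]
t: 4.22
eef_pos: [0.5, 0.05, 0.3566]
ee_rot: [3.142, -0.0, -2.352]
force: [0.5, -0.6, -0.4]
width: 0.0003
gripper_force: 0.0
[ 0.491  0.009 -0.133 -0.    -1.428 -1.272]
```

```bash
python3 -m jog '[[[-10,10,0,0,0,-0.18,0],[-20,20,0,0,0,-0.36,0],[-30,30,0,0,0,-0.54,0],[-40,40,0,0,0,-0.72,0],[-50,50,0,0,0,-0.9,0],[-60,60,20,0,0,-1.08,0],[-70,70,40,0,0,-1.26,0],[-83,79,60,0,0,-1.44,0],[-83,79,80,0,0,-1.62,0],[-83,79,100,0,0,-1.8,0],[-83,79,120,0,0,-1.98,0],[-83,79,140,0,0,-2.16,0],[-83,79,160,0,0,-2.34,0],[-83,79,180,0,0,-2.52,0],[-83,79,206,0,0,-2.7,0],[-83,79,206,0,0,-2.88,0],[-83,79,206,0,0,-3.06,0],[-83,79,206,0,0,-3.14,0],[-83,79,206,0,0,-3.14,0]]]'
python3 look.py w1 handle_pin push_face cam
```

```text
t: 6.6
eef_pos: [0.5023, 0.1646, 0.1505]
ee_rot: [3.142, 0.0, 0.786]
force: [-0.1, -0.4, 0.3]
width: 0.0003
gripper_force: 0.0
6.6 [0.5023 0.1646 0.1505] [3.1416 0.     0.7856] 0.0002588793442855532
cam at [0.5602 0.2223 0.3091]
handle_pin 0.8 343 178 [0.5539 0.1414 0.0333]
push_face 0.69 439 277 [0.5543 0.0216 0.0385]
push_face 0.42 376 176 [0.5733 0.1243 0.0335]
cam 0.64 341 176 [0.5541 0.1469 0.0444]
cam 0.16 514 116 [0.687  0.0735 0.0077]
```

View pics/w1.png

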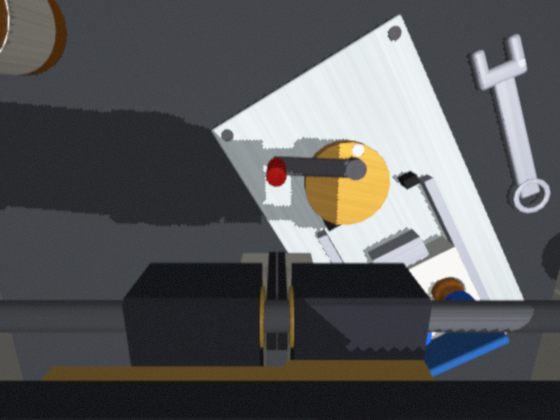

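The closer view shows the pin top at (275,178), the hub at (356,168), and the dock's front screws at (394,33) and (227,135). The fingers line up with the pin.

Run:
```python
from h import *
np.set_printoptions(precision=4,suppress=True)
im=cv2.imread("pics/w1.png");d=np.load("d.npy");P=camera_params("wrist")
K=np.array(P["mtx"]);R=np.array(P["R"]);t=np.array(P["t"]);v,u=np.mgrid[0:420,0:560]
W=(np.stack([(u-K[0,2])/K[0,0]*d,(v-K[1,2])/K[1,1]*d,d],-1)-t)@R
hsv=cv2.cvtColor(im,cv2.COLOR_BGR2HSV).astype(int)
m=((hsv[...,0]<6)|(hsv[...,0]>174))&(hsv[...,1]>150)&(W[...,2]>.079)&(u>240)&(u<310)&(v<220)
pin=W[m].mean(0);print("pin",m.sum(),pin)
h=(np.hypot(u-356,v-168)<11)&(abs(W[...,2]-.045)<.002)&(hsv[...,1]<80)
print("hub click",onplane("wrist",(356,168),.045), W[h].mean(0))
a=onplane("wrist",(394,33),.012);b=onplane("wrist",(227,135),.012);e=b-a;print(a,b,"left dir deg",np.degrees(np.arctan2(e[1],e[0])),"len",np.linalg.norm(e))
mid=(a+b)/2;print(mid)
```

```text
pin 308 [0.5254 0.1879 0.0821]
hub click [0.5662 0.1438 0.045 ] [0.5655 0.1439 0.0453]
[0.6555 0.1918 0.012 ] [0.51   0.2294 0.012 ] left dir deg 165.51111370938384 len 0.15020547016933894
[0.5827 0.2106 0.012 ]
```

```bash
python3 -m jog '[[[0,0,40,0,0,0,0],[0,0,70,0,0,0,0],[0,0,94,0,0,0,0],[0,0,94,0,0,0,0],[0,0,94,0,0,0,0]]]'
cat > arc.py <<'E'
from h import *
import sys
a,b,n,ye=map(float,sys.argv[1:5])
s=arm.get_state();p=s['eef_pos'];y0=s['ee_rot'][2];print(p,y0,s['force'])
A=np.array([.566,.144])
for th in np.linspace(a,b,int(n)):
    r=np.radians(th);T=A+.060*np.array([np.cos(r),np.sin(r)])-.0165*np.array([np.sin(r),-np.cos(r)])
    D=(T-p[:2])*1000;x=np.array([np.cos(y0),np.sin(y0)]);yv=np.array([np.sin(y0),-np.cos(y0)])
    w=-((r-np.pi/2+np.radians(ye))-y0);w=(w+np.pi)%(2*np.pi)-np.pi
    print("[%.0f,%.0f,0,0,0,%.2f,0]"%(D@x,D@yv,w),end=",")
E
python3 arc.py 132.8 45 18 0
```

```text
t: 7.42
eef_pos: [0.5028, 0.1649, 0.0574]
ee_rot: [3.141, -0.001, 0.789]
force: [-0.4, 0.3, -0.0]
width: 0.0004
gripper_force: 0.0
[0.50280389 0.1649187  0.05739271] 0.788872346219833 [-0.38207807  0.30247515 -0.01584728]
[16,-1,0,0,0,0.04,0],[21,-2,0,0,0,0.13,0],[27,-3,0,0,0,0.22,0],[32,-3,0,0,0,0.31,0],[38,-2,0,0,0,0.40,0],[44,-1,0,0,0,0.49,0],[49,0,0,0,0,0.58,0],[54,2,0,0,0,0.67,0],[59,5,0,0,0,0.76,0],[64,8,0,0,0,0.85,0],[69,11,0,0,0,0.94,0],[73,15,0,0,0,1.03,0],[77,19,0,0,0,1.12,0],[80,23,0,0,0,1.21,0],[83,28,0,0,0,1.30,0],[86,33,0,0,0,1.39,0],[88,38,0,0,0,1.48,0],[90,43,0,0,0,1.57,0],
```

```bash
python3 -m jog '[[[6,0,0,0,0,0,0],[12,-1,0,0,0,0.04,0],[16,-1,0,0,0,0.04,0],[21,-2,0,0,0,0.13,0],[27,-3,0,0,0,0.22,0],[32,-3,0,0,0,0.31,0],[38,-2,0,0,0,0.4,0],[44,-1,0,0,0,0.49,0],[49,0,0,0,0,0.58,0],[54,2,0,0,0,0.67,0],[59,5,0,0,0,0.76,0],[64,8,0,0,0,0.85,0],[69,11,0,0,0,0.94,0],[73,15,0,0,0,1.03,0],[77,19,0,0,0,1.12,0],[80,23,0,0,0,1.21,0],[83,28,0,0,0,1.3,0],[86,33,0,0,0,1.39,0],[88,38,0,0,0,1.48,0],[90,43,0,0,0,1.57,0]]]'
python3 look.py w2 handle_pin; python3 arc.py 45 -5 11 0
```

```text
t: 9.93
eef_pos: [0.5949, 0.1978, 0.0567]
ee_rot: [3.139, 0.001, -0.783]
force: [-6.5, 0.0, 3.1]
width: 0.0003
gripper_force: 2.8
9.925 [0.5949 0.1978 0.0567] [ 3.1395  0.0012 -0.7833] 0.00026665676594136176
cam at [0.6536 0.1401 0.2151]
handle_pin 0.91 368 230 [0.5745 0.1534 0.0455]
[0.59539493 0.19770448 0.05660803] -0.7825958508434219 [-3.94031121 -1.25984659  1.71803228]
[1,-1,0,0,0,0.00,0],[6,-2,0,0,0,0.09,0],[11,-3,0,0,0,0.18,0],[17,-3,0,0,0,0.26,0],[22,-3,0,0,0,0.35,0],[28,-3,0,0,0,0.44,0],[33,-1,0,0,0,0.53,0],[38,0,0,0,0,0.61,0],[43,2,0,0,0,0.70,0],[48,5,0,0,0,0.79,0],[53,8,0,0,0,0.88,0],
```

View pics/w2.png

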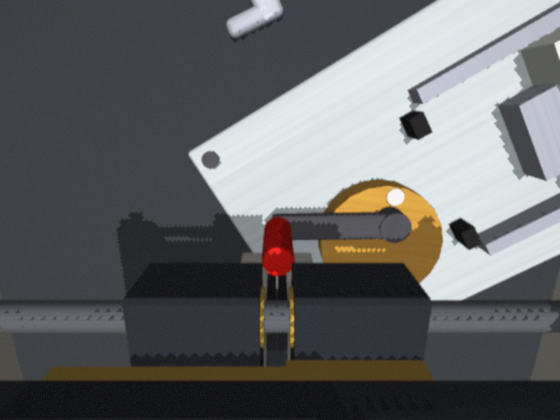

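The pin (277,255) is in firm, centred contact and the cam is turning as planned. I'll continue the arc.

```bash
python3 -m jog '[[[6,-2,0,0,0,0.09,0],[11,-3,0,0,0,0.18,0],[17,-3,0,0,0,0.26,0],[22,-3,0,0,0,0.35,0],[28,-3,0,0,0,0.44,0],[33,-1,0,0,0,0.53,0],[38,0,0,0,0,0.61,0],[43,2,0,0,0,0.7,0],[48,5,0,0,0,0.79,0],[53,8,0,0,0,0.88,0],[53,8,0,0,0,0.88,0],[53,8,0,0,0,0.88,0]]]'
python3 - <<'E'
from h import *
np.set_printoptions(precision=4,suppress=True)
im,d=grab_frame("wrist");P=camera_params("wrist");cv2.imwrite("pics/w3.png",im)
K=np.array(P["mtx"]);R=np.array(P["R"]);t=np.array(P["t"]);v,u=np.mgrid[0:420,0:560]
W=(np.stack([(u-K[0,2])/K[0,0]*d,(v-K[1,2])/K[1,1]*d,d],-1)-t)@R
h=cv2.cvtColor(im,cv2.COLOR_BGR2HSV).astype(int)
m=((h[...,0]<6)|(h[...,0]>174))&(h[...,1]>150)&(W[...,2]>.079)&(W[...,2]<.086)
p=W[m].mean(0);e=p[:2]-[.566,.144];print(m.sum(),p,np.hypot(*e),"cam",np.arctan2(e[1],e[0])-np.radians(75.5)+1.4)
E
```

```text
t: 11.52
eef_pos: [0.6271, 0.1556, 0.0564]
ee_rot: [3.14, 0.0, -1.66]
force: [-5.2, 3.6, 1.2]
width: 0.0001
gripper_force: 2.1
819 [0.625  0.1382 0.082 ] 0.05931676180617337 cam -0.016438829031320656
```

Cam is at about -0.02 rad. Next: back off, lift, and go behind the back plate.

```bash
python3 -m jog '[[[-12,0,0,0,0,0,0],[-25,0,0,0,0,0,0],[-25,0,-60,0,0,0,0],[-25,0,-110,0,0,0,0],[20,20,-125,0,0,0.08,0],[70,40,-125,0,0,0.16,0],[120,60,-125,0,0,0.16,0],[170,80,-125,0,0,0.16,0],[215,97,-125,0,0,0.16,0],[237,97,-125,0,0,0.16,0],[237,97,-125,0,0,0.16,0],[237,97,-125,0,0,0.16,0]]]'
python3 look.py w4 push_face cam handle_pin
python3 - <<'E'
from h import *
np.set_printoptions(precision=4,suppress=True)
im=cv2.imread("pics/w4.png");d=np.load("d.npy");P=camera_params("wrist")
K=np.array(P["mtx"]);R=np.array(P["R"]);t=np.array(P["t"]);v,u=np.mgrid[0:420,0:560]
W=(np.stack([(u-K[0,2])/K[0,0]*d,(v-K[1,2])/K[1,1]*d,d],-1)-t)@R
h=cv2.cvtColor(im,cv2.COLOR_BGR2HSV).astype(int)
m=((h[...,0]<6)|(h[...,0]>174))&(h[...,1]>150)&(W[...,2]>.079)&(W[...,2]<.086)
if m.any():
    p=W[m].mean(0);e=p[:2]-[.566,.144];print(m.sum(),p,np.hypot(*e),"cam",np.arctan2(e[1],e[0])-np.radians(75.5)+1.4)
E
```

```text
t: 13.08
eef_pos: [0.5109, -0.0715, 0.1818]
ee_rot: [-3.141, 0.0, -1.82]
force: [0.8, -0.5, 0.1]
width: 0.0005
gripper_force: 0.0
13.075 [ 0.5109 -0.0715  0.1818] [-3.141   0.0003 -1.8205] 0.0004599767677737684
cam at [ 0.4911 -0.1501  0.3402]
push_face 0.71 277 243 [ 0.5204 -0.0343  0.0603]
```

View pics/w4.png

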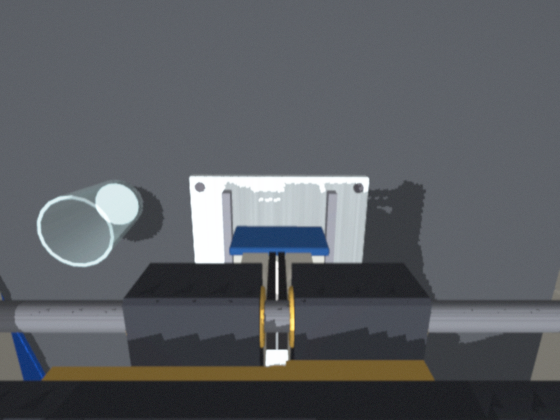

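The plate (277,240) is square to and centred on the fingers, and the beaker (90,220) is clear. I'll descend and push.

```bash
python3 -m jog '[[[0,0,50,0,0,0,0],[0,0,100,0,0,0,0],[0,0,136,0,0,0,0],[0,0,136,0,0,0,0],[-12,0,136,0,0,0,0],[-20,0,136,0,0,0,0],[-24,0,136,0,0,0,0],[-27,0,136,0,0,0,0],[-30,0,136,0,0,0,0],[-33,0,136,0,0,0,0],[-36,0,136,0,0,0,0],[-39,0,136,0,0,0,0],[-42,0,136,0,0,0,0],[-42,0,136,0,0,0,0]]]'
```

```text
t: 15.02
eef_pos: [0.5207, -0.031, 0.0454]
ee_rot: [3.141, 0.0, -1.821]
force: [-0.4, -0.5, -0.2]
width: 0.0005
gripper_force: 0.0
```

```bash
python3 -m jog '[[[-3,0,0,0,0,0,0],[-6,0,0,0,0,0,0],[-9,0,0,0,0,0,0],[-12,0,0,0,0,0,0],[-15,0,0,0,0,0,0],[-18,0,0,0,0,0,0],[-21,0,0,0,0,0,0],[-24,0,0,0,0,0,0],[-27,0,0,0,0,0,0],[-30,0,0,0,0,0,0],[-33,0,0,0,0,0,0],[-36,0,0,0,0,0,0],[-38,0,0,0,0,0,0],[-40,0,0,0,0,0,0],[-42,0,0,0,0,0,0],[-42,0,0,0,0,0,0]]]'
```

```text
t: 17.02
eef_pos: [0.5312, 0.0095, 0.0456]
ee_rot: [-3.141, 0.0, -1.821]
force: [-0.9, -0.3, -0.7]
width: 0.001
gripper_force: 0.3
```

```bash
python3 -m jog '[[[-1,0,0,0,0,0,0],[-2,0,0,0,0,0,0],[-3,0,0,0,0,0,0]]]'
```

```text
t: 17.4
eef_pos: [0.5318, 0.0121, 0.0456]
ee_rot: [-3.142, -0.0, -1.821]
force: [0.2, -2.2, 0.5]
width: 0.0006
gripper_force: 1.0
```

```bash
python3 -m jog '[[[-1,0,0,0,0,0,0],[-2,0,0,0,0,0,0]]]'
```

```text
t: 17.65
eef_pos: [0.532, 0.0133, 0.0457]
ee_rot: [3.141, -0.001, -1.821]
force: [-0.1, -10.2, 1.9]
width: 0.0004
gripper_force: 5.2
```

```bash
python3 -m jog '[[[-1,0,0,0,0,0,0],[-1,0,0,0,0,0,0]]]'
```

```text
t: 17.9
eef_pos: [0.532, 0.0133, 0.0457]
ee_rot: [3.141, -0.003, -1.821]
force: [0.7, -11.7, 1.5]
width: 0.0005
gripper_force: 5.9
```

```bash
python3 -m jog '[[[-1,0,0,0,0,0,0],[-1,0,0,0,0,0,0]]]'
```

```text
t: 18.15
eef_pos: [0.532, 0.0134, 0.0457]
ee_rot: [3.14, -0.004, -1.821]
force: [1.1, -16.9, 1.9]
width: 0.0004
gripper_force: 8.2
```

It's stopped hard after the predicted travel. Retreat, lift and verify.

```bash
python3 -m jog '[[[10,0,0,0,0,0,0],[30,0,0,0,0,0,0],[40,0,0,0,0,0,0],[40,0,-50,0,0,0,0],[40,0,-100,0,0,0,0],[60,40,-160,0,0,0,0],[90,90,-210,0,0,0,0],[130,140,-240,0,0,0,0],[130,140,-240,0,0,0,0],[130,140,-240,0,0,0,0]]]'
python3 - <<'E'
from h import *
np.set_printoptions(precision=4,suppress=True)
A=np.array([.566,.144]);f=np.array([np.cos(np.radians(75.5)),np.sin(np.radians(75.5))])
out=[]
for c in("scene","side"):
    im,d=grab_frame(c);P=camera_params(c)
    K=np.array(P["mtx"]);R=np.array(P["R"]);t=np.array(P["t"]);v,u=np.mgrid[0:420,0:560]
    W=(np.stack([(u-K[0,2])/K[0,0]*d,(v-K[1,2])/K[1,1]*d,d],-1)-t)@R
    h=cv2.cvtColor(im,cv2.COLOR_BGR2HSV).astype(int)
    near=np.hypot(W[...,0]-.55,W[...,1]-.08)<.16
    m=near&((h[...,0]<6)|(h[...,0]>174))&(h[...,1]>150)&(W[...,2]>.075)
    if m.any():
        p=W[m].mean(0);e=p[:2]-A;print(c,"pin",p,"cam",np.arctan2(e[1],e[0])-np.radians(75.5)+1.4)
    m=near&(abs(h[...,0]-108)<15)&(h[...,1]>120)&(W[...,2]>.055)
    s=(W[m][:,:2]-A)@f;print(c,"blue rear dist from axis",s.min() if len(s) else None,"home expects -0.123")
    u0,v0=(280,195) if c=="scene" else (280,258)
    out.append(cv2.resize(im[v0-60:v0+60,u0-60:u0+60],(400,400),interpolation=cv2.INTER_CUBIC))
cv2.imwrite("pics/end.png",np.hstack(out))
E
```

```text
t: 19.4
eef_pos: [0.3641, -0.0759, 0.2875]
ee_rot: [-3.137, 0.003, -1.821]
force: [0.4, 0.3, 1.2]
width: 0.0003
gripper_force: 0.0
scene pin [0.627  0.1375 0.0795] cam -0.0233661904981195
scene blue rear dist from axis -0.12574962977426435 home expects -0.123
side pin [0.6258 0.1426 0.0831] cam 0.05844361664248554
side blue rear dist from axis -0.12059390553238443 home expects -0.123
```

View pics/end.png

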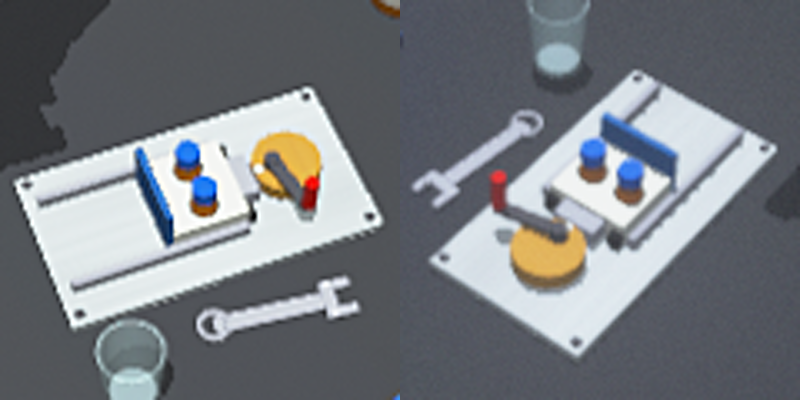

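In both crops the tray is against its black stops, with the scene-crop stop at (252,210). The white dot at (260,172) faces the nose, and both bottles stand upright at (187,160) and (204,195).

```bash
python3 -c "
from station import arm
print(arm.job_done())"
```

```text
the job is handed in; nothing more can be done
None
```

The cam is at its low point (about 0 rad), the tray is home on its stops with both sample bottles upright, the hand is clear, and the job was handed in at about 20 s; no verdict came back.

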